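# Put the loose ball bearings back in the slanted lane rack, by size

### The arm

A 7-joint arm with a two-finger parallel gripper is mounted at the origin on the work surface. World frame = base frame: x ahead of the robot, y to its left, z up, the work surface at z = 0. Lengths are in mm, angles in degrees, forces in N, time in s.
With the tool pointing down it reaches from about 350 to 900 mm from the base axis. Payload 19.9 kg.
Tool frame: the origin (TCP) lies at the very end of the fingers, on their centre line; the grasp point (between the pads) lies 19 mm behind it; z points along the fingers, y is the line along which they close (so a half turn about z gives the same grasp; the last joint's range is limited). The gripper opens to 85 mm and grips with 20 to 120 N. Pads are 22 mm wide; open, the fingers measure 114 mm over their backs; the gripper's body (76 mm by 85 mm) begins 54 mm behind the grasp point. The pads swing forward as they close: fully open they stand 13 mm farther back than shut.
Start: joints at [-74.513, 23.915, -0.59, 92.452, 0.269, 63.638, -3.037], TCP at [191.722, 594.848, 231.26] pointing down, gripper open.
Joint ranges: [-161.28, 161.28], [-22.2, 115.67], [-73.04, 71.86], [3.21, 147.25], [-68.34, 248.33], [10.77, 114.83], [-161.83, 161.83]. Speed limits (degrees/s): [108.29, 108.29, 136.94, 136.94, 172.46, 172.46, 172.46].

### API

Orientations are given as [roll, pitch, yaw] about the fixed x, y, z axes, in that order (R = Rz(yaw) Ry(pitch) Rx(roll)).
In Python, from rig import arm gives the robot as it stands. Calls block until the motion is done:
- arm.move_ptp(position, orientation): joint-space move of the TCP to a pose.
- arm.move_straight(position, speed=150, frame=None, contact_N=None): straight line of the TCP; frame=None keeps the orientation; speed is the mean speed in mm/s. With contact_N (N) it stops when the force on the tool has changed by that much, and returns True; else False.
- arm.move_joints(angles): joint-space move.
- arm.set_gripper(opening, strength=None): finger opening in mm; strength is the grip in N (None keeps the last); returns when the fingers have stopped.
- arm.wait(seconds).
- arm.inverse_kinematics(position, orientation): joint angles nearest the present ones, or None.
- arm.capture(name): name is "scene" or "side" or "wrist"; returns a dict with "color" (400x640x3 uint8, red, green, blue), "z_map" (400x640 float32, mm along the optical axis (not along the pixel's ray), 0 where there is no reading), "fovy" (degrees; the focal length in pixels is half the picture's height over the tangent of half this angle, whatever the lens; pixels are square), "cx", "cy" (the principal point, pixels), "rvec" (rotation vector, rad) and "tvec" (3), from world to camera coordinates, as OpenCV has them. Camera axes: x right, y down, z forward; pixel columns grow to the right and rows downward; lengths in mm; the calibration is good to about 2 mm. A picture is of the moment at which its call begins.
A pose or a line that the arm cannot do raises arm.Unreachable and nothing moves.
- arm.hand_in(): hands the job in; it is judged then, once.
Readings, each from a call of its own:
- arm.read_clock(): time.
- arm.read_joints(): joint angles.
- arm.read_joint_vel(): joint speeds.
- arm.read_tau(): joint torques, N m.
- arm.read_position(): TCP position.
- arm.read_ee_rot(): TCP orientation.
- arm.read_contact_force(): force on the tool from outside, world axes, zero at the start.
- arm.read_torque(): the same for the moment, N m.
- arm.read_finger_gap(): finger opening in mm.
- arm.read_grasp_force(): force on a finger pad.
Only numpy, scipy, OpenCV 4.12 (cv2) and the standard library are available. Lean on these libraries where they do the work, as an engineer would, in place of code of your own. Each camera call takes 0.05 s, during which the arm holds its last target. There are 200 camera calls.

### The job

Put the four loose ball bearings away in the slanted rack: lay each one on the slope of the lane whose screwed-down sample bearing is of the same size, behind the sample, and let go so that it slides down and comes to rest lying flat on the lane floor, against the sample. Set them down rather than dropping them, and leave the hub nut and the belt pulley where they lie.

Things in the scene. Friction and masses are not known exactly. Their poses are not given: they have to be found in the camera images.
- bearing_32_center (a point): loose sealed ball bearing lying flat on the bench: bright steel inner and outer rings with a black seal between, 32 mm outside diameter, 12 mm bore (an open hole), 10 mm thick, about 37 g. The point is its centre, 5 mm above the bench; its z axis is the bearing's axis. One of four sizes (32, 42, 52, 62 mm).
- bearing_42_center (a point): loose sealed ball bearing lying flat on the bench: bright steel inner and outer rings with a black seal between, 42 mm outside diameter, 20 mm bore (an open hole), 12 mm thick, about 69 g. The point is its centre, 6 mm above the bench; its z axis is the bearing's axis. One of four sizes (32, 42, 52, 62 mm).
- bearing_52_center (a point): loose sealed ball bearing lying flat on the bench: bright steel inner and outer rings with a black seal between, 52 mm outside diameter, 25 mm bore (an open hole), 15 mm thick, about 130 g. The point is its centre, 7.5 mm above the bench; its z axis is the bearing's axis. One of four sizes (32, 42, 52, 62 mm).
- bearing_62_center (a point): loose sealed ball bearing lying flat on the bench: bright steel inner and outer rings with a black seal between, 62 mm outside diameter, 30 mm bore (an open hole), 16 mm thick, about 200 g. The point is its centre, 8 mm above the bench; its z axis is the bearing's axis. One of four sizes (32, 42, 52, 62 mm).
- lane_32_rest (a point): lane for 32 mm bearings in the blue slanted rack, marked by a sample 32 mm bearing screwed at its low front stop. Point: centre of a bearing resting against the sample. x level, to the lane's high rear end; z up. Polished floor (bearings slide) rises 25 deg along +x, 5 mm under the point square to it, and runs 150 mm on up the slope, open at the end. Guide strips 10 mm high, 48 mm apart.
- lane_42_rest (a point): lane for 42 mm bearings in the blue slanted rack, marked by a sample 42 mm bearing screwed at its low front stop. Point: centre of a bearing resting against the sample. x level, to the lane's high rear end; z up. Polished floor (bearings slide) rises 25 deg along +x, 6 mm under the point square to it, and runs 135 mm on up the slope, open at the end. Guide strips 10 mm high, 58 mm apart.
- lane_52_rest (a point): lane for 52 mm bearings in the blue slanted rack, marked by a sample 52 mm bearing screwed at its low front stop. Point: centre of a bearing resting against the sample. x level, to the lane's high rear end; z up. Polished floor (bearings slide) rises 25 deg along +x, 7.5 mm under the point square to it, and runs 120 mm on up the slope, open at the end. Guide strips 10 mm high, 68 mm apart.
- lane_62_rest (a point): lane for 62 mm bearings in the blue slanted rack, marked by a sample 62 mm bearing screwed at its low front stop. Point: centre of a bearing resting against the sample. x level, to the lane's high rear end; z up. Polished floor (bearings slide) rises 25 deg along +x, 8 mm under the point square to it, and runs 105 mm on up the slope, open at the end. Guide strips 10 mm high, 78 mm apart.
- belt_pulley_center (a point): small aluminium V-belt pulley with a hub, 58 mm diameter, 26 mm high, grooved round its rim, lying among the bearings; not a bearing, stays where it is. The point is on its axis, 12 mm above the bench.
- hub_nut_center (a point): plain steel hexagonal hub nut, 36 mm across with a 46 mm flange below, 24 mm high, lying among the bearings; not a bearing, stays where it is. The point is on its axis, 12 mm above the bench.
Not all that is in view belongs to the job. Leave any blue or yellow look-alike of the part that bears bearing_42_center alone.

How it is judged (in metres and radians):
At the end, for the whole second after the job is handed in: Each of the four loose bearings is at rest, let go, in the lane of its own size, lying flat on the sloping floor (within about 7 degrees) with its centre within 15 mm of the resting point against the sample; the hub nut and the belt pulley are within 30 mm of where they started (distance between bearing_32_center and lane_32_rest below 0.015 m and angle between the z axis of bearing_32_center and the z axis of lane_32_rest, either way round between 0.31 and 0.56 rad and linear speed of each of bearing_32, bearing_42, bearing_52, bearing_62 below 0.02 m/s and distance between bearing_42_center and lane_42_rest below 0.015 m and angle between the z axis of bearing_42_center and the z axis of lane_42_rest, either way round between 0.31 and 0.56 rad and distance between bearing_52_center and lane_52_rest below 0.015 m and angle between the z axis of bearing_52_center and the z axis of lane_52_rest, either way round between 0.31 and 0.56 rad and distance between bearing_62_center and lane_62_rest below 0.015 m and angle between the z axis of bearing_62_center and the z axis of lane_62_rest, either way round between 0.31 and 0.56 rad and distance of each of belt_pulley_center, hub_nut_center from where it was at the start of the episode below 0.03 m); the robot touches nothing.
It fails at once if the 32 mm bearing is dropped: it falls free of the fingers faster than 1.1 m/s (a drop of about 6 cm) (linear speed of bearing_32 above 1.1 m/s and contact force between bearing_32 and the fingers below 0.01 N).
It fails at once if the 42 mm bearing is dropped: it falls free of the fingers faster than 1.1 m/s (a drop of about 6 cm) (linear speed of bearing_42 above 1.1 m/s and contact force between bearing_42 and the fingers below 0.01 N).
It fails at once if the 52 mm bearing is dropped: it falls free of the fingers faster than 1.1 m/s (a drop of about 6 cm) (linear speed of bearing_52 above 1.1 m/s and contact force between bearing_52 and the fingers below 0.01 N).
It fails at once if the 62 mm bearing is dropped: it falls free of the fingers faster than 1.1 m/s (a drop of about 6 cm) (linear speed of bearing_62 above 1.1 m/s and contact force between bearing_62 and the fingers below 0.01 N).
It also fails if it takes over 96 s, if anything falls off the work surface, if the arm or the gripper's body presses on something with over 40 N, if the wrist force passes 120 N, or if a joint passes its speed limit or range.

## Working session

There is one attempt and no reset: what is moved stays moved. The work goes in short steps, each a Python script; the robot and the scene stay as the last script left them, time stands still between calls to the robot, and variables do not carry over. Pictures are saved under pics/ and viewed, at most 14 in all, crops included, and the job is handed in when it is done.

```bash
mkdir -p pics; ls; python3 - <<'E'
from rig import arm
import cv2,pickle
for n in ("scene","side","wrist"):
    c=arm.capture(n); pickle.dump(c,open(f"{n}0.pkl","wb"))
    cv2.imwrite(f"pics/{n}0.png",c["color"][...,::-1])
    R=cv2.Rodrigues(c["rvec"])[0]; print(n,c["fovy"],(-R.T@c["tvec"].reshape(3)).round(), R[2].round(2))
print(arm.read_clock(),arm.read_ee_rot())
E
```

```text
pics
scene 46.39760531430415 [1168.  535.  718.] [-0.63 -0.49 -0.6 ]
side 57.009297331300075 [ 234. -397.  626.] [ 0.35  0.56 -0.75]
wrist 60.158881153204064 [123. 616. 373.] [ 0.27 -0.09 -0.96]
0.15 [-1.79944004e+02  3.30062050e-03  1.62136753e+02]
```

View pics/scene0.png

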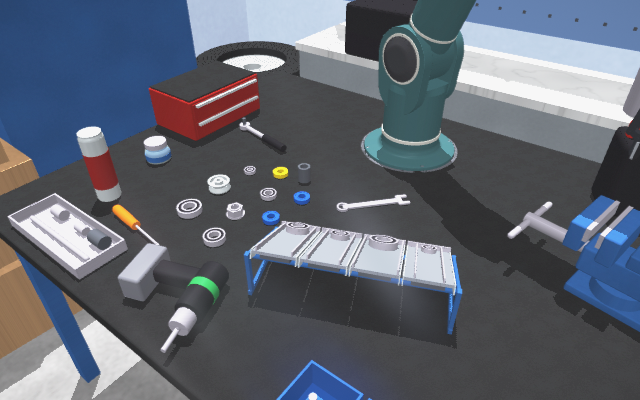

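View pics/side0.png

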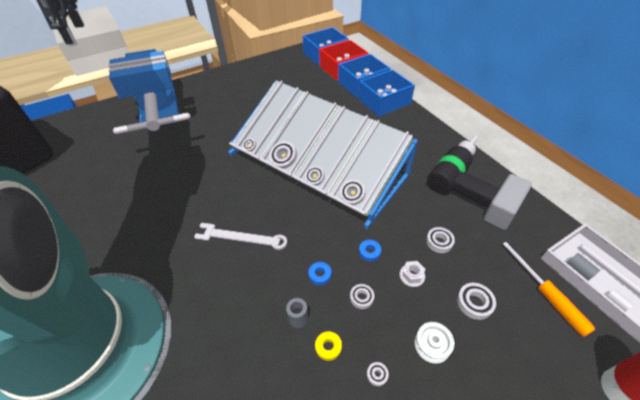

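The side view shows loose bearings at 32 (377,373), 42 (362,296), 52 (440,239) and 62 (477,300), with the nut at (413,273) and the pulley at (434,341). The rack samples are 32 (249,145), 62 (283,154), 42 (315,176) and 52 (352,191). I'll work out rough positions, then look from close by.

```bash
cat > h.py <<'E'
import numpy as np,cv2
def K(c):
    f=c["color"].shape[0]/2/np.tan(np.radians(c["fovy"]/2)); return f
def ray(c,u,v):
    R=cv2.Rodrigues(c["rvec"])[0]; o=-R.T@c["tvec"].reshape(3)
    f=K(c); return o,R.T@np.array([(u-c["cx"])/f,(v-c["cy"])/f,1])
def onz(c,u,v,z):
    o,d=ray(c,u,v); return o+d*(z-o[2])/d[2]
def cloud(c):
    R=cv2.Rodrigues(c["rvec"])[0]; o=-R.T@c["tvec"].reshape(3); f=K(c)
    v,u=np.mgrid[:c["z_map"].shape[0],:c["z_map"].shape[1]]; z=c["z_map"]
    P=np.stack([(u-c["cx"])/f*z,(v-c["cy"])/f*z,z],-1)@R+o
    P[z==0]=np.nan; return P
E
python3 - <<'E'
import pickle; from h import *
c=pickle.load(open("side0.pkl","rb")); P=cloud(c)
for n,u,v,z in [("32",377,373,10),("42",362,296,12),("52",440,239,15),("62",477,300,16),("nut",413,273,24),("pul",434,341,26),("bl1",370,250,12),("bl2",319,273,12),("yel",328,346,12),("tube",297,312,30)]:
    print(n,onz(c,u,v,z).round())
for n,u,v in [("s32",249,145),("s62",283,154),("s42",315,176),("s52",352,191),("cornerfarL",280,84),("corner farR",410,134)]:
    print(n,np.nanmedian(P[v-2:v+3,u-2:u+3].reshape(-1,3),0).round())
from rig import arm
q=arm.read_ee_rot(); print(q)
E
```

```text
32 [ 393. -291.   10.]
42 [ 448. -174.   12.]
52 [ 651. -158.   15.]
62 [ 614. -290.   16.]
nut [ 550. -191.   24.]
pul [ 496. -304.   26.]
bl1 [ 518. -103.   12.]
bl2 [406. -93.  12.]
yel [ 349. -216.   12.]
tube [ 331. -146.   30.]
s32 [434. 270.  47.]
s62 [486. 198.  52.]
s42 [514. 101.  47.]
s52 [556.  20.  49.]
cornerfarL [571. 361. 119.]
corner farR [830. 141.   0.]
[-1.79944004e+02  3.30062050e-03  1.62136753e+02]
```

```bash
python3 - <<'E'
from rig import arm
import cv2,pickle
for n,p,y in (("rack",[549,171,280],116),("parts",[515,-225,230],66)):
    arm.move_ptp(p,[180,0,y]); arm.wait(0.2)
    c=arm.capture("wrist"); pickle.dump(c,open(f"{n}.pkl","wb"))
    cv2.imwrite(f"pics/{n}.png",c["color"][...,::-1])
    print(arm.read_clock(),arm.read_joints(),arm.read_position())
E
```

```text
2.4083 [-41.24097215  17.45292387  25.93445352  97.23249351  -8.18128101
  67.19628874  12.88243412] [548.88094578 171.46037919 279.90648468]
4.1417 [-17.27954254  23.29914921  48.32843026 102.90627957 -19.46495516
  62.51785724  13.96129373] [ 515.35135102 -224.32901321  230.02821988]
```

View pics/rack.png

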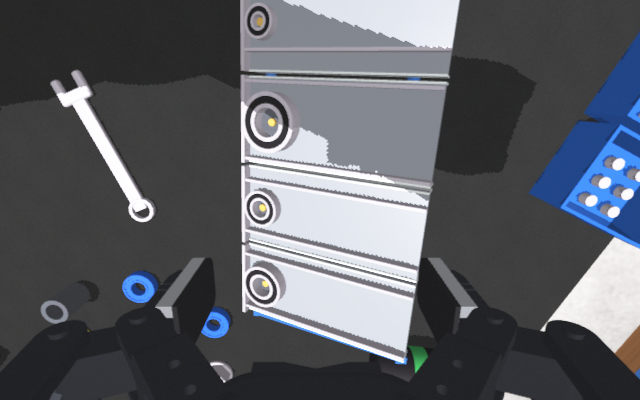

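View pics/parts.png

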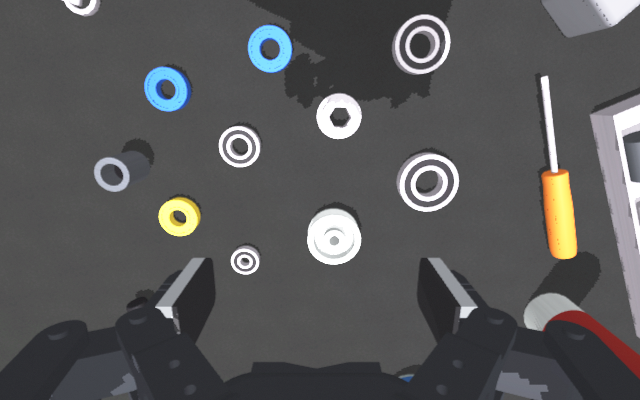

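```bash
cat > loc.py <<'E'
import pickle,json; from h import *
T={32:10,42:12,52:15,62:16}
c=pickle.load(open("parts.pkl","rb")); P=cloud(c); out={}
def enc(X): 
    (x,y),r=cv2.minEnclosingCircle(X.astype(np.float32)); return np.array([x,y]),r
for d,u,v,t in [(32,245,261,10),(42,240,146,12),(52,421,43,15),(62,428,181,16),("nut",339,116,24),("pul",333,237,26)]:
    q=onz(c,u,v,t); m=(np.hypot(P[...,0]-q[0],P[...,1]-q[1])<40)&(abs(P[...,2]-t)<3)
    ctr,r=enc(P[m][:,:2]); out[str(d)]=ctr.tolist()
    b=P[(np.hypot(P[...,0]-q[0],P[...,1]-q[1])<60)&(abs(P[...,2])<4)][:,2]
    print(d,q[:2].round(1),ctr.round(1),"diam",round(2*r,1),"n",m.sum(),"top",np.median(P[m][:,2]).round(1),"bench",np.median(b).round(1))
c=pickle.load(open("rack.pkl","rb")); P=cloud(c)
poly=np.array([[248,5],[455,5],[408,350],[248,305]],np.int32)
M=np.zeros(P.shape[:2],np.uint8); cv2.fillPoly(M,[poly],1)
Q=P[(M>0)&np.isfinite(P[...,0])]; Q=Q[Q[:,2]>20]
keep=np.ones(len(Q),bool)
for i in range(15):
    A=np.c_[Q[keep][:,:2],np.ones(keep.sum())]; k=np.linalg.lstsq(A,Q[keep][:,2],rcond=None)[0]
    n=np.array([-k[0],-k[1],1]); n/=np.linalg.norm(n); h=(Q-[0,0,k[2]])@n
    keep=abs(h)<max(1.5,8-i)
    if i<8: keep=(h<max(1.5,6-i))&(h>-8)
print("slope",np.degrees(np.arccos(n[2])).round(2),"yaw",np.degrees(np.arctan2(k[1],k[0])).round(2),"inl",keep.mean().round(2),np.std(h[keep]).round(2))
hh,e=np.histogram(h,np.arange(-10,22,1)); print(dict(zip(e[:-1].astype(int).tolist(),hh.tolist())))
yaw=np.arctan2(k[1],k[0]); up=np.array([np.cos(yaw)*n[2],np.sin(yaw)*n[2],np.hypot(n[0],n[1])]); lat=np.cross(n,up)
o=np.array([0,0,k[2]])
out["frame"]=dict(up=up.tolist(),lat=lat.tolist(),n=n.tolist(),o=o.tolist(),yaw=np.degrees(yaw))
PH=(P-o)@n; 
for d,u,v in [(32,259,20),(62,270,121),(42,262,208),(52,264,286)]:
    oo,dd=ray(c,u,v); t=T[d]; s=(t-(oo-o)@n)/(dd@n); q=oo+dd*s
    X=np.c_[(P-o).reshape(-1,3)@up,(P-o).reshape(-1,3)@lat]; q2=np.array([(q-o)@up,(q-o)@lat])
    m=(np.hypot(*(X-q2).T)<d/2+4)&(abs(PH.ravel()-t)<2.2)
    ctr,r=enc(X[m]); 
    # lane guides: lateral profile behind sample
    b=(abs(X[:,0]-q2[0]-d-20)<20)&(abs(X[:,1]-q2[1])<60); y=X[b,1]-q2[1]; hb=PH.ravel()[b]
    prof=[(int(a),round(float(np.median(hb[(y>=a)&(y<a+4)])),1) if ((y>=a)&(y<a+4)).any() else None) for a in range(-52,52,4)]
    out["s%d"%d]=[float(x) for x in ctr]
    print(d,q2.round(1),ctr.round(1),"diam",round(2*r,1),m.sum(),"world",(o+up*ctr[0]+lat*ctr[1]).round(1)); print(prof)
json.dump(out,open("loc.json","w"))
E
python3 loc.py
```

```text
32 [ 395.6 -292.1] [ 394.4 -292.1] diam 32.7 n 519 top 9.8 bench 0.2
42 [ 452.3 -171.8] [ 450.3 -172.2] diam 42.3 n 1009 top 11.8 bench 0.2
52 [ 655.9 -154.7] [ 656.  -156.3] diam 52.5 n 1995 top 14.6 bench -0.0
62 [ 618.4 -285.4] [ 618.  -288.1] diam 62.8 n 2056 top 15.6 bench -0.0
nut [ 557.9 -184.7] [ 557.6 -186.6] diam 40.4 n 757 top 22.7 bench 0.1
pul [ 502.4 -299.4] [ 501.2 -303.8] diam 58.7 n 1039 top 24.3 bench 0.1
slope 24.89 yaw 22.99 inl 0.73 0.65
{-10: 61, -9: 54, -8: 51, -7: 72, -6: 110, -5: 149, -4: 129, -3: 292, -2: 3657, -1: 18888, 0: 18116, 1: 4687, 2: 1656, 3: 587, 4: 454, 5: 503, 6: 592, 7: 441, 8: 840, 9: 1960, 10: 1898, 11: 657, 12: 248, 13: 286, 14: 791, 15: 1104, 16: 448, 17: 40, 18: 1, 19: 0, 20: 0}
32 [565.4  83.7] [562.8  84. ] diam 35.1 757 world [437.2 276.7  41. ]
[(-52, 1.8), (-48, -5.0), (-44, -0.2), (-40, -0.0), (-36, -0.1), (-32, -0.1), (-28, 9.5), (-24, -0.1), (-20, -0.1), (-16, 0.0), (-12, -0.1), (-8, -0.0), (-4, 0.0), (0, -0.2), (4, -0.1), (8, -0.1), (12, -0.0), (16, 0.0), (20, None), (24, None), (28, None), (32, None), (36, None), (40, None), (44,
[... 476 characters left out ...]
3.2]
[(-52, -0.4), (-48, 0.8), (-44, 0.0), (-40, 0.3), (-36, 9.9), (-32, 2.9), (-28, -0.1), (-24, -0.1), (-20, -0.1), (-16, 0.0), (-12, -0.1), (-8, -0.1), (-4, -0.2), (0, -0.0), (4, -0.1), (8, -0.1), (12, -0.1), (16, -0.0), (20, -0.0), (24, 9.8), (28, 4.8), (32, -0.2), (36, -0.2), (40, -0.2), (44, -3.6), (48, 2.2)]
52 [ 577.8 -201.8] [ 573.5 -204.1] diam 52.3 892 world [558.6  15.2  45.5]
[(-52, 1.6), (-48, 2.1), (-44, 9.0), (-40, 5.9), (-36, -0.1), (-32, -0.0), (-28, -0.1), (-24, -0.1), (-20, -0.1), (-16, -0.1), (-12, -0.1), (-8, -0.2), (-4, -0.1), (0, -0.0), (4, -0.1), (8, 0.1), (12, -0.0), (16, 0.1), (20, -0.0), (24, 0.3), (28, 10.0), (32, 5.1), (36, 0.0), (40, 0.2), (44, 1.6), (48, 0.2)]
```

The wrist views show the rack samples clearly: 32 (259,20), 62 (270,121), 42 (262,208), 52 (264,286). The loose bearings are at 32 (245,261), 42 (240,146), 52 (421,43) and 62 (428,181). Next I'll refine the lane centrelines from the guide strips.

```bash
python3 - <<'E'
import pickle,json; from h import *
L=json.load(open("loc.json")); F={k:np.array(v) for k,v in L["frame"].items()}
c=pickle.load(open("rack.pkl","rb")); P=(cloud(c).reshape(-1,3)-F["o"]); u,l,h=P@F["up"],P@F["lat"],P@F["n"]
m=(u>610)&(u<680)&(h>7)&(h<13)&(l>-260)&(l<120)
hist,e=np.histogram(l[m],np.arange(-260,120,2)); print([(int(a),int(b)) for a,b in zip(e,hist) if b>5])
# strip direction: bin u, per strip mean l
hi=np.sort(l[m]); cl=np.split(hi,np.where(np.diff(hi)>5)[0]+1)
for g in cl:
    if len(g)<40: continue
    s=m&(l>=g[0]-6)&(l<=g[-1]+6); k=np.polyfit(u[s],l[s],1); print("strip",g[[0,-1]].round(1),np.percentile(g,[5,95]).round(1),len(g),"angle",np.degrees(k[0]).round(2),"l@560",np.polyval(k,560).round(1))
for a in range(-240,110,30):
    s=(abs(l-a)<10)&(abs(h)<3)&(u>500)&(u<760); 
    if s.any(): print(a,np.percentile(u[s],[1,99]).round())
E
```

```text
[(-244, 10), (-242, 80), (-240, 132), (-172, 42), (-170, 117), (-168, 66), (-142, 48), (-140, 124), (-138, 57), (-80, 115), (-78, 119), (-56, 61), (-54, 132), (-52, 39), (26, 153), (28, 88), (54, 8), (56, 158), (58, 120)]
strip [-242.8 -237.7] [-241.9 -238.4] 224 angle -0.04 l@560 -239.7
strip [-171.3 -166.9] [-170.8 -167.5] 225 angle -0.05 l@560 -168.8
strip [-141.5 -136.7] [-140.6 -137.5] 229 angle -0.11 l@560 -138.7
strip [-80.  -76.5] [-79.7 -76.7] 235 angle -0.09 l@560 -77.9
strip [-55.1 -51.6] [-54.7 -51.8] 232 angle 0.02 l@560 -53.2
strip [26.1 29.1] [26.2 28.9] 241 angle -0.03 l@560 27.6
strip [55.9 59.3] [56.1 59. ] 286 angle 0.17 l@560 57.3
-240 [552. 744.]
-210 [563. 743.]
-180 [547. 744.]
-150 [547. 744.]
-120 [567. 744.]
-90 [547. 744.]
-60 [547. 744.]
-30 [573. 744.]
0 [569. 744.]
30 [548. 744.]
60 [548. 744.]
90 [575. 744.]
```

```bash
cat > job.py <<'E'
import json,numpy as np,cv2
from scipy.spatial.transform import Rotation as Ro
from rig import arm
L=json.load(open("loc.json")); F={k:np.array(v) for k,v in L["frame"].items()}
LAT={32:83.5,62:-12.9,42:-108.6,52:-204.4}; up,lat,n,o=F["up"],F["lat"],F["n"],F["o"]
RP=Ro.from_matrix(np.c_[lat,up,-n]).as_euler("xyz",degrees=True)
def floor(d,s=48): return o+up*(547+1.5*d+s)+lat*LAT[d]
def check():
    for d in LAT:
        print(d,floor(d).round(),arm.inverse_kinematics([*L[str(d)],0],[180,0,90]),arm.inverse_kinematics(floor(d),RP))
def log(*a): print(round(arm.read_clock(),1),*a,flush=True)
def pick(d,yaw=90):
    xy=L[str(d)]
    arm.move_ptp([*xy,90],[180,0,yaw]); arm.set_gripper(d+14,40)
    arm.move_straight([*xy,30],150)
    hit=arm.move_straight([*xy,-16],30,contact_N=4); zc=arm.read_position()[2]
    arm.move_straight([*xy,zc+4],40); arm.set_gripper(d-6,40)
    zg=arm.read_position()[2]; log("pick",d,hit,"zc",zc.round(1),"gap",arm.read_finger_gap(),"F",arm.read_grasp_force())
    arm.move_straight([*xy,200],250); log("lifted gap",arm.read_finger_gap())
    return zg
def place(d,zg):
    f=floor(d)+n*zg
    arm.move_ptp(f+n*70,RP); log("hover gap",arm.read_finger_gap(),"err",(arm.read_position()-f-n*70).round(1))
    arm.move_straight(f+n*10,150)
    hit=arm.move_straight(f-n*3,20,contact_N=3); log("down",hit,"h",((arm.read_position()-f)@n).round(1))
    arm.set_gripper(d+14); p=arm.read_position(); arm.wait(0.2)
    arm.move_straight(p+n*30,80); arm.move_straight(p+n*100,200); log("placed",d)
def look(name):
    c=arm.capture(name); k=f"{name}_{arm.read_clock():.0f}"; cv2.imwrite(f"pics/{k}.png",c["color"][...,::-1]); print(k)
E
python3 - <<'E'
from job import *
check()
zg=pick(42); place(42,zg); print(arm.read_joints()); look("wrist"); look("side")
E
```

```text
32 [504. 305.  75.] [  8.28380247  35.20469467  30.15890795 120.30522937 -32.54111735
  32.57798605  61.94733866] [-69.93438888  29.53970745  39.46531793 123.94423653 -58.21524282
  14.0041862   39.50999431]
62 [580. 232.  94.] [  0.29026627  49.9551881   33.16826286  91.8703364  -33.94907919
  48.58813666  47.10149049] [-58.51578409  30.59127539  41.38545587 119.08757354 -61.00157718
  21.22293435  52.178711  ]
42 [592. 133.  81.] [ -6.91775091  34.40847592  29.38676081 121.47655646 -31.83955811
  31.71046454  45.84977511] [-33.48142096  26.4769225   23.83251651 120.97519857 -57.09262885
  16.82176754  61.59648007]
52 [642.  50.  87.] [-10.713899    48.94360649  31.80662933  93.06911505 -32.5957442
  47.54014732  34.79687813] [-14.65680361  27.9181489   13.89034719 114.71563271 -46.67093767
  20.0580999   61.10778786]
7.4 pick 42 True zc -4.2 gap 40.106718254547815 F 38.91468107700348
8.4 lifted gap 39.66173314664501
9.6 hover gap 40.540813717009044 err [ 0.2 -1.2  0. ]
10.7 down True h -0.5
12.2 placed 42
[-45.56152029  14.00186713  37.09378791 123.67969285 -34.57693685
  24.0981933   41.16432785]
wrist_12
side_12
```

View pics/wrist_12.png

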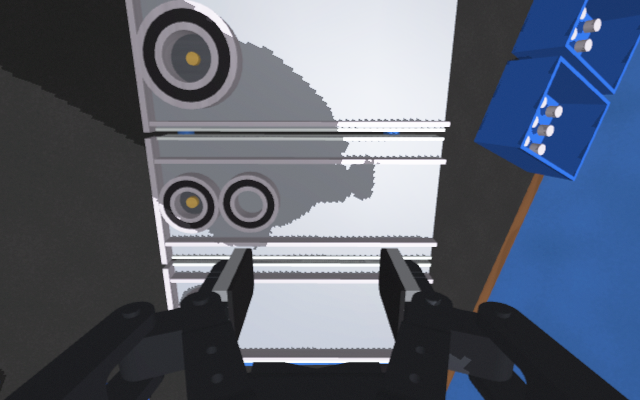

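The 42 mm bearing lies flat at (248,202), touching its sample at (189,202). I'll carry on with 52 and 62.

```bash
python3 - <<'E'
from job import *
for d in (52,62):
    zg=pick(d); place(d,zg)
print(arm.read_joints(),arm.inverse_kinematics(floor(32),RP),arm.inverse_kinematics(floor(32)+n*70,RP)); look("wrist")
E
```

```text
15.9 pick 52 True zc -6.5 gap 50.51283063800826 F 40.977635979652405
16.9 lifted gap 50.39447071951449
17.7 hover gap 50.31999836104274 err [-0.  -0.3 -0.4]
18.8 down True h -0.5
20.3 placed 52
24.1 pick 62 True zc -9.5 gap 60.377272035534965 F 48.664815760130296
25.1 lifted gap 60.73006996679783
27.0 hover gap 60.65737603413991 err [ 0.7 -0.8  0.2]
28.1 down True h -0.6
29.6 placed 62
[-73.29962428  20.09216734  56.73331    121.64164007 -40.71952895
  26.873668    34.66710075] [-69.31033996  29.27701114  38.66012947 123.92753789 -56.96876653
  13.6455824   38.42069864] [-85.27302485  22.9266854   55.76327468 126.23884321 -42.49077443
  20.04514203  24.83438752]
wrist_30
```

```bash
python3 - <<'E'
from job import *
zg=pick(32); print("zg",zg)
place(32,zg); look("wrist")
arm.move_straight(arm.read_position()+[-40,0,150],200); arm.wait(.2); look("wrist"); look("side"); look("scene")
E
```

```text
34.1 pick 32 True zc -2.3 gap 30.02666240571744 F 38.83532166481018
35.0 lifted gap 29.46416586237579
zg 1.70776703230913
37.2 hover gap 29.894036589799732 err [ 0.6 -0.9  0.1]
38.2 down True h -0.6
39.9 placed 32
wrist_40
wrist_42
side_42
scene_42
```

View pics/wrist_42.png

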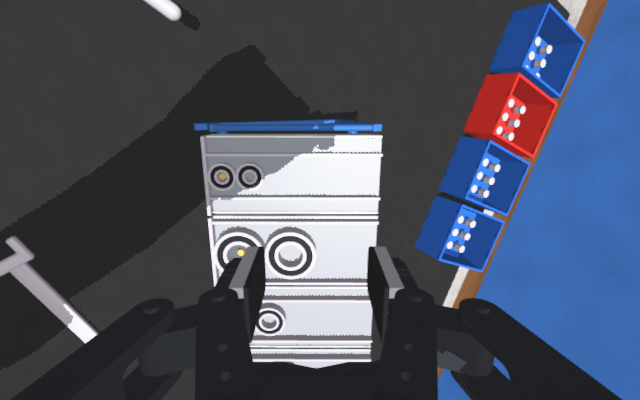

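View pics/side_42.png

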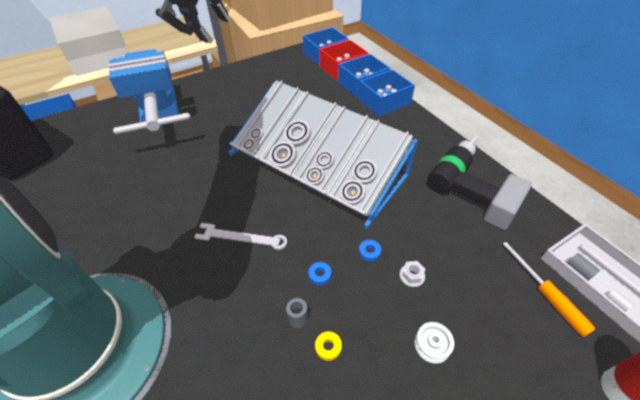

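All four bearings lie against their samples. In the side view they are 32 (256,132), 62 (297,131), 42 (324,159) and 52 (364,171). The nut (413,273) and pulley (434,341) haven't moved, and the arm is clear of everything, so I'm handing in.

```bash
python3 - <<'E'
from rig import arm
print(arm.hand_in(),arm.read_clock())
E
```

```text
the job is handed in; nothing more can be done
the job is handed in; nothing more can be done
```

The job is handed in (no verdict came back): after about 42 s of the 96 s, the last pictures showed all four bearings lying flat against the samples of their own size, with the hub nut and belt pulley where they started.

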